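# Complete the socket cassette and unclip it from its dock

### The arm

A 6-joint arm with a two-finger parallel gripper is mounted at the origin on the work surface. World frame = base frame: x ahead of the robot, y to its left, z up, the work surface at z = 0. Lengths are in m, angles in rad, forces in N, time in s.
With the tool pointing down it reaches from about 0.25 to 0.725 m from the base axis. Payload 4 kg.
Tool frame: the origin (TCP) lies at the very end of the fingers, on their centre line; the grasp point (between the pads) lies 19 mm behind it; x points along the fingers, z is the direction in which the jaws open and shut, and the axes are right-handed (so a half turn about x gives the same grasp; the last joint's range is limited). The gripper opens to 85 mm and grips with 20 to 120 N. Pads are 22 mm wide; open, the fingers measure 114 mm over their backs; the gripper's body (76 mm by 85 mm) begins 54 mm behind the grasp point. The pads swing forward as they close: fully open they stand 13 mm farther back than shut.
Start: joints at [-1.266, 0.241, 0.005, 1.335, 0, 1.571], TCP at [0.15, -0.477, 0.231] pointing down, gripper open.
Joint ranges: [-2.72, 2.72], [-1.05, 1.87], [-1.09, 1.28], [-1.99, 2.15], [-1.42, 1.44], [-3.14, 3.14]. Speed limits (rad/s): [2.79, 2.79, 3.14, 3.14, 3.14, 3.14].

### API

Orientations are given as a unit quaternion [x, y, z, w].
In Python, from workcell import bot gives the robot as it stands.
- The arm moves only by the tool apply_moves, never from a script. Its argument "targets" is one flat list of numbers, 7 for each row, row after row: the shift along the tool's x, y, z in units of 25 cm (1.0 is 25 cm), then the turn, a rotation vector about the tool's x, y, z in units of 0.5 rad (1.0 is 0.5 rad), then the opening, from 0 (shut) to 1 (fully open). In form: [tx, ty, tz, wx, wy, wz, claw, tx, ty, tz, wx, wy, wz, claw, ...]. A call has 1 to 12 rows; each row is the pose to reach, as a shift and turn from the pose commanded when the call began, along the tool's axes at that moment; what a row does not reach only later rows make up. A row lasts 1/12 s, in which the tool goes at most 41.7 mm and 7.16 degrees, less where a joint would pass 70% of its speed; a pose out of reach is approached as far as the arm can. A call with a number of a shift or a turn outside -1 to 1 is refused whole. A call with a gripper value outside its range is refused whole. The fingers move at their own pace and stop on an object; the grip force is fixed at half the most. Time passes only in rows, so rows that repeat a pose let the fingers close. It gives the time, the measured TCP pose, the force and the opening at its end, in the units of the state.
- bot.get_obs(): the state, without advancing time (a new reading comes with each control period).
- bot.camera(name): name is "scene" or "top" or "wrist"; returns (picture, depth): 480x640x3 uint8, red, green, blue; 480x640 float32, m along the optical axis (not along the pixel's ray), 0 where there is no reading.
- bot.camera_params(name): a dict with "fx", "fy", "cx", "cy" (pixels), "T" (4x4, takes a point from camera to world coordinates); the wrist camera has in their place "tool_from_camera" (4x4, takes a point from camera to tool coordinates, whose origin is the TCP and whose axes are the tool frame's). Camera axes: x right, y up, looking along -z (the intrinsics and any distortion apply to the point x, -y, -z); pixel columns grow to the right and rows downward; lengths in m; the calibration is good to about 2 mm. The wrist camera is an equidistant fisheye: a pixel r from the principal point sees the ray r / f radians off the axis. A picture is of the moment at which its call begins: read the wrist's pose just before it. camera_params takes no time and is no camera call.
- bot.job_done(): hands the job in, once; it reports no verdict.
The state is a dict: "clock": time; "joint_pos": joint angles; "joint_vel": joint speeds; "tau": joint torques, N m; "eef_pos": TCP position; "tool_rot": TCP orientation; "ft_force": force on the tool from outside, world axes, zero at the start; "ft_torque": the same for the moment, N m; "grip_width": finger opening in m.
Only numpy, scipy, OpenCV 4.12 (cv2) and the standard library are available. Lean on these libraries where they do the work, as an engineer would, in place of code of your own. Each camera call takes 0.05 s, during which the arm holds its last target.

### The job

Two deep sockets of the set are standing on the bench: put the red one and the blue one back, hexagon end down as they stand, into the cassette's bores with the ring of the same colour. Then pinch the cassette's two orange side catches together and lift it, complete and level, out of its dock until it is clear of it by about 10 cm. Finish holding it there still, by its squeezed catches and without letting go, and leave the other things on the bench where they are.

Things in the scene. Friction and masses are not known exactly. Their poses are not given: they have to be found in the camera images.
- dock: Dock fixed to the bench: dark steel plate 224 x 100 mm, 6 mm thick, low cheeks round the cassette's ends (top 22 mm above the bench) and two bright steel keepers at mid-length, 28.5 to 40.5 mm either side of the centre line, 28 mm long, top 27 mm above the bench; their lips hold down the catches' hooks. Origin: centre of the underside, z = 0. x along its length, y across. Place and yaw vary.
- cassette: Grey plastic socket rack, loose, clipped in the dock on its plate (6 mm up, 1.5 mm side play): 196 x 42 mm, deck 32 mm above its underside, four bores in a row, in the middle a grip 48 x 29 mm, 66 mm high. 0.21 kg empty, 0.6 kg full. Cannot be lifted out unless both catches are pressed. Origin: centre of its underside; x along its length, y across (right to left catch), z up.
- grip (a point): Point midway between the two catches, 48 mm above the cassette's underside: the place to pinch from above, fingers closing along the cassette's y. Fingertips up to 23 mm below it stay clear of the keepers; socket tops stand 23 mm above it, the nearest axes 43 mm to either side along x. 54 mm wide over the catches at rest, 40 mm when both are fully in.
- catch_left: Orange ribbed catch on the cassette's +y side: upright paddle 28 mm long (x), from 6 to 66 mm above the cassette's underside, outer face 27 mm off the centre line at rest, with a hook at its foot that reaches out under the keeper. Slides inward (7 mm) against a spring. Origin: the cassette's origin, shifted inward with the catch.
- catch_right: The same catch on the cassette's -y side.
- catch_left_slide (a joint): Inward travel of the left catch in m: 0 at rest, 0.007 fully pressed in. A spring needs 2.4 N to start it and about 6.6 N at full travel. From about 0.0045 on its hook is clear of the keeper, up to 0.0055 if the cassette leans that way.
- catch_right_slide (a joint): The same for the right catch.
- bore_yellow (a point): Centre of the floor of the bore with the yellow ring round its mouth, at x = -79 mm of the cassette, 8 mm above its underside. The bore is 22 mm wide and 24 mm deep, open at the top.
- bore_red (a point): Centre of the floor of the bore with the red ring round its mouth, at x = -43 mm of the cassette, 8 mm above its underside. The bore is 24 mm wide and 24 mm deep, open at the top.
- bore_green (a point): Centre of the floor of the bore with the green ring round its mouth, at x = 43 mm of the cassette, 8 mm above its underside. The bore is 26 mm wide and 24 mm deep, open at the top.
- bore_blue (a point): Centre of the floor of the bore with the blue ring round its mouth, at x = 79 mm of the cassette, 8 mm above its underside. The bore is 28 mm wide and 24 mm deep, open at the top.
- socket_yellow: Deep socket with a yellow sleeve: an upright cylinder 19 mm in diameter (foot 3 mm narrower over its lowest 4 mm) and 63 mm tall, about 80 g, standing in its own bore at the start; it stays there. Origin: centre of its underside, z along its axis. In its bore 39 mm of it stand above the deck.
- socket_red: Deep socket with a red sleeve: an upright cylinder 21 mm in diameter (foot 3 mm narrower over its lowest 4 mm) and 63 mm tall, about 90 g, standing upright, loose on the bench at the start. Origin: centre of its underside, z along its axis. In its bore 39 mm of it stand above the deck.
- socket_green: Deep socket with a green sleeve: an upright cylinder 23 mm in diameter (foot 3 mm narrower over its lowest 4 mm) and 63 mm tall, about 100 g, standing in its own bore at the start; it stays there. Origin: centre of its underside, z along its axis. In its bore 39 mm of it stand above the deck.
- socket_blue: Deep socket with a blue sleeve: an upright cylinder 25 mm in diameter (foot 3 mm narrower over its lowest 4 mm) and 63 mm tall, about 110 g, standing upright, loose on the bench at the start. Origin: centre of its underside, z along its axis. In its bore 39 mm of it stand above the deck.
- socket_chrome: A short plain chrome socket of another set, 22 mm in diameter, 35 mm tall, standing on the bench near the coloured ones. Not part of the job. Origin under its centre.
- ratchet: Ratchet handle with a red grip, lying on the bench, about 190 mm long, 24 mm high, origin under its middle, x along it towards the head. Not part of the job.
- screwdriver: Screwdriver with a blue handle, lying, 220 mm long, 26 mm thick, origin under its middle, x along it towards the tip. Not part of the job.
- spray_can: Spray can, upright, 62 mm in diameter, 190 mm tall, origin under its centre. Not part of the job.
- mug: Blue mug, 82 mm wide, 95 mm high, handle at its +y, origin under its centre. Not part of the job. Round the working area, beyond x = 0.72 m and beyond 0.48 m to either side, fixed equipment stands up to 240 mm high (charger, tablet, tub, vice, drawer box).
- parts_dish: Round steel parts dish, 130 mm wide, 30 mm high, origin under its centre. Not part of the job.

How it is judged:
On the way, in this order (a step that is already met when the one before it is completed fails the run):
1. the red and the blue socket stand in their own bores and are let go, the cassette still clipped in its dock (horizontal distance between socket_red and bore_red below 0.006 m and z of socket_red in the frame of bore_red below 0.005 m and angle between the z axis of each of socket_red, socket_blue and the z axis of cassette, either way round below 0.2 rad and horizontal distance between socket_blue and bore_blue below 0.006 m and z of socket_blue in the frame of bore_blue below 0.005 m and z of cassette in the frame of dock below 0.01 m and horizontal distance between cassette and dock below 0.006 m and contact force between the fingers and socket_red below 0.2 N and contact force between the fingers and socket_blue below 0.2 N), for 0.2 s.
2. both catches are pressed in by the fingers while the cassette still sits in the dock (value of joint each of catch_left_slide, catch_right_slide above 0.004 m and contact force between the fingers and catch_left above 1 N and contact force between the fingers and catch_right above 1 N and z of cassette in the frame of dock below 0.01 m and horizontal distance between cassette and dock below 0.006 m), for 0.05 s.
At the end, for the whole second after the job is handed in: Cassette held by the fingers on both catches (each in over 4 mm, over 1 N), over 60 mm above the dock plate, tilt under 0.25 rad, under 30 mm/s, not touching the dock; all four sockets in their own bores (6 mm off centre, 5 mm above floor, 0.2 rad at most) (z of cassette in the frame of dock above 0.066 m and angle between cassette's own z axis and vertical below 0.25 rad and linear speed of cassette below 0.03 m/s and value of joint each of catch_left_slide, catch_right_slide above 0.004 m and contact force between the fingers and catch_left above 1 N and contact force between the fingers and catch_right above 1 N and contact force between cassette and dock below 0.2 N and horizontal distance between socket_yellow and bore_yellow below 0.006 m and z of socket_yellow in the frame of bore_yellow below 0.005 m and angle between the z axis of each of socket_yellow, socket_red, socket_green, socket_blue and the z axis of cassette, either way round below 0.2 rad and horizontal distance between socket_red and bore_red below 0.006 m and z of socket_red in the frame of bore_red below 0.005 m and horizontal distance between socket_green and bore_green below 0.006 m and z of socket_green in the frame of bore_green below 0.005 m and horizontal distance between socket_blue and bore_blue below 0.006 m and z of socket_blue in the frame of bore_blue below 0.005 m); the arm keeps its last pose, push and grip.
It fails at once if another thing on the bench is moved more than 30 mm or tipped over (distance of any of socket_chrome, ratchet, screwdriver, spray_can, mug, parts_dish from where it was at the start of the episode above 0.03 m or angle between any of socket_chrome, ratchet, screwdriver, spray_can, mug, parts_dish's own z axis and vertical above 0.5 rad).
It fails at once if a coloured socket is tipped over (angle between any of socket_yellow, socket_red, socket_green, socket_blue's own z axis and vertical above 0.7 rad).
It also fails if it takes over 67 s, if anything falls off the work surface, if the arm or the gripper's body presses on something with over 40 N, if the wrist force passes 120 N, or if a joint passes its speed limit or range.

## Working session

There is one attempt and no reset: what is moved stays moved. The work goes in short steps, Python scripts to look and compute and a tool call to move; the robot and the scene stay as the last step left them, time stands still between calls to the robot, and variables do not carry over. Pictures are saved under pics/ and viewed, and the job is handed in when it is done.

Besides the shell and the picture viewer there is one more tool, called after "Call:" as name(argument=value, ...), one argument or row to a line, values as JSON. apply_moves: Moves the arm, as the interface text tells. Its arguments: {"type":"object","properties":{"targets":{"type":"array"}},"required":["targets"]}

```bash
ls; mkdir -p pics; cat > h.py <<'E'
import numpy as np, cv2
from workcell import bot
E
python3 - <<'E'
from h import *
o=bot.get_obs(); print(o)
for n in ("scene","top","wrist"):
    p,d=bot.camera(n); cv2.imwrite(f"pics/{n}0.png",p[:,:,::-1]); np.savez(f"pics/{n}0.npz",p=p,d=d)
    print(n,bot.camera_params(n))
E
```

```text
pics
{'clock': 0.0, 'joint_pos': array([-1.26599059e+00,  2.41400609e-01,  3.69229556e-03,  1.33516703e+00,
       -5.76863245e-06,  1.57080730e+00]), 'joint_vel': array([ 0.00172182,  0.00036521, -0.00074434, -0.00207387, -0.00051126,
        0.00068863]), 'tau': array([-8.32490787e-05, -3.72318256e+01,  2.52407312e+01,  1.68873626e-02,
       -1.29039931e-04,  7.22618722e-06]), 'eef_pos': array([ 0.14986182, -0.47634782,  0.23040693]), 'tool_rot': array([ 0.41873386,  0.57070261, -0.4178675 ,  0.56951492]), 'ft_force': array([ 0.40649996, -0.14279234,  1.06349932]), 'ft_torque': array([-0.02799297, -0.01005838,  0.01312394]), 'grip_width': 0.08574923387256866}
scene {'fx': 574.6464259658255, 'fy': 574.6464259658255, 'cx': 329.01559840664424, 'cy': 232.13903571017218, 'T': array([[-0.79348724, -0.43921385,  0.42127092,  1.07376115],
       [ 0.60856253, -0.56643985,  0.55569556,  0.64365491],
       [-0.00544455,  0.69730703,  0.71675188,  0.89184248],
       [ 0.        ,  0.        ,  0.        ,  1.        ]])}
top {'fx': 575.7613240500477, 'fy': 575.7613240500477, 'cx': 321.9786
[... 156 characters left out ...]
12714898e-02,  2.66861073e-03,
         7.67878342e-04],
       [ 6.15755365e-04,  1.78336424e-01,  9.83969380e-01,
         1.35118165e+00],
       [ 0.00000000e+00,  0.00000000e+00,  0.00000000e+00,
         1.00000000e+00]])}
wrist {'fx': 371.64829954431775, 'fy': 371.64829954431775, 'cx': 328.9644176353574, 'cy': 237.14087448011605, 'tool_from_camera': array([[ 8.47980089e-04,  2.74275364e-01, -9.61650823e-01,
        -1.42807278e-01],
       [ 8.31516392e-04,  9.61650643e-01,  2.74276046e-01,
         6.81143511e-02],
       [ 9.99999295e-01, -1.03220905e-03,  5.87396137e-04,
        -2.91524160e-04],
       [ 0.00000000e+00,  0.00000000e+00,  0.00000000e+00,
         1.00000000e+00]])}
```

View pics/top0.png

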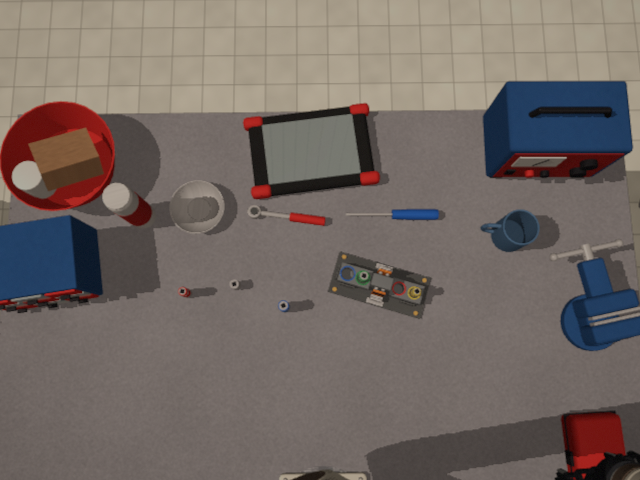

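View pics/scene0.png

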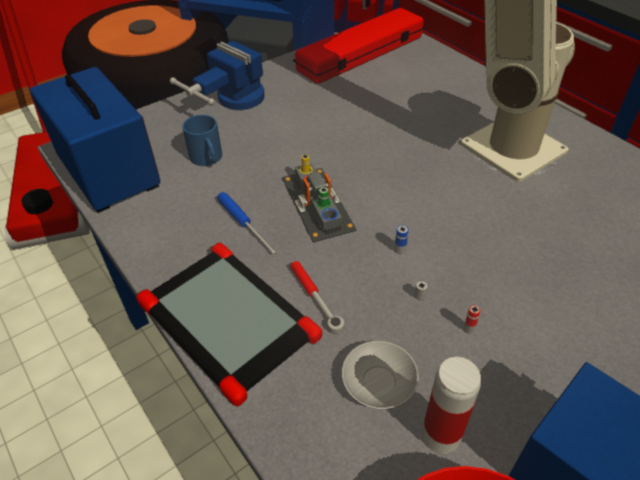

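View pics/wrist0.png

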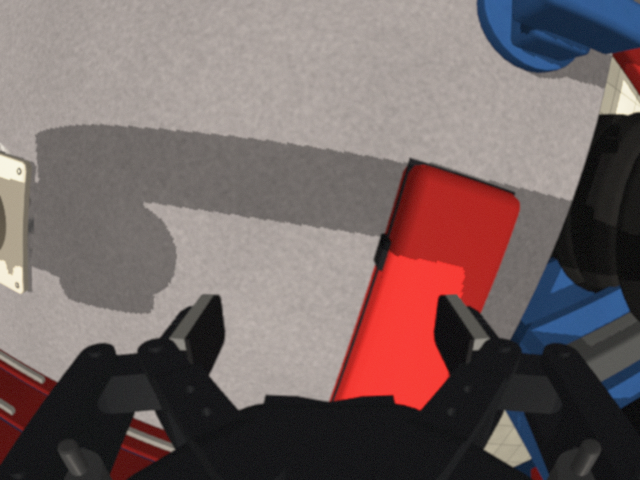

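Top view: red socket at about (184,292), chrome (235,285), blue (284,306), dock centre about (380,285). The bores run blue, green, red, yellow from left to right. Next I'll take measurements from the top and scene views.

```bash
cat > h.py <<'E'
import numpy as np, cv2
from workcell import bot
from scipy.spatial.transform import Rotation as R
def toolT(o):
    T=np.eye(4);T[:3,:3]=R.from_quat(o['tool_rot']).as_matrix();T[:3,3]=o['eef_pos'];return T
def rays(n,u,v,o=None):
    P=bot.camera_params(n);u=np.asarray(u,float);v=np.asarray(v,float)
    a=(u-P['cx'])/P['fx'];b=(v-P['cy'])/P['fy']
    if n=='wrist':
        th=np.hypot(a,b);s=np.where(th>1e-9,np.sin(th)/np.maximum(th,1e-9),1)
        d=np.stack([a*s,-b*s,-np.cos(th)],-1);T=toolT(o)@P['tool_from_camera']
    else:
        d=np.stack([a,-b,-np.ones_like(a)],-1);T=P['T']
    return T[:3,3],d@T[:3,:3].T,d
def unproj(n,u,v,depth,o=None):
    c,w,d=rays(n,u,v,o); return c+w*(depth/-d[...,2])[...,None]
def cloud(n,depth,o=None):
    v,u=np.mgrid[0:480,0:640]; return unproj(n,u,v,depth,o)
def onplane(n,u,v,z,o=None):
    c,w,d=rays(n,u,v,o); return c+w*((z-c[2])/w[...,2])[...,None]
def project(n,X,o=None):
    P=bot.camera_params(n);T=P['T'] if n!='wrist' else toolT(o)@P['tool_from_camera']
    q=(np.atleast_2d(X)-T[:3,3])@T[:3,:3]
    x,y,z=q[:,0],-q[:,1],-q[:,2]
    if n=='wrist':
        r=np.hypot(x,y);th=np.arctan2(r,z);k=th/np.maximum(r,1e-9);a,b=x*k,y*k
    else: a,b=x/z,y/z
    return np.stack([P['fx']*a+P['cx'],P['fy']*b+P['cy']],-1)
def crop(p,u0,u1,v0,v1,f,name): cv2.imwrite(name,cv2.resize(p[v0:v1,u0:u1,::-1],None,fx=f,fy=f,interpolation=cv2.INTER_CUBIC))
def load(n):
    z=np.load(n);return z['p'],z['d']
E
python3 - <<'E'
from h import *
for n in('top','scene'):
    p,d=load(f'pics/{n}0.npz');X=cloud(n,d)
    print(n,'bench z',np.median(X[...,2][d>0]))
    H=cv2.cvtColor(p,cv2.COLOR_RGB2HSV)
    m=((X[...,2]>.012)&(d>0)&(X[...,2]<.3)&(X[...,0]>.2)&(X[...,0]<.75)&(abs(X[...,1])<.6)).astype(np.uint8)
    k,l,s,c=cv2.connectedComponentsWithStats(m)
    for i in range(1,k):
        if s[i,4]>25:
            Q=X[l==i]; z=Q[:,2].max(); t=Q[Q[:,2]>z-.006]
            print(i,s[i],'mean',Q.mean(0).round(4),'zmax',z.round(4),'top',t.mean(0).round(4),'rng',Q.min(0).round(3),Q.max(0).round(3))
p,d=load('pics/top0.npz');crop(p,320,440,240,330,6,'pics/tc.png');crop(p,165,305,260,330,5,'pics/ts.png')
p,d=load('pics/scene0.npz');crop(p,275,365,145,245,6,'pics/sc.png')
E
```

```text
top bench z 0.0016432652478592935
1 [580 164  18   6  75] mean [ 0.7479 -0.5832  0.1509] zmax 0.1664 top [ 0.7483 -0.5848  0.1638] rng [ 0.746 -0.599  0.13 ] [ 0.75  -0.567  0.166]
2 [569 172  17   6  69] mean [ 0.7479 -0.5829  0.0947] zmax 0.1125 top [ 0.7483 -0.5826  0.1088] rng [ 0.746 -0.6    0.071] [ 0.75  -0.566  0.113]
7 [  54  180  101   48 1702] mean [0.6806 0.4316 0.1328] zmax 0.1986 top [0.6834 0.4257 0.1942] rng [0.652 0.394 0.012] [0.75  0.599 0.199]
8 [250 184  95  15 716] mean [0.7391 0.0839 0.0293] zmax 0.0439 top [0.7354 0.1363 0.0394] rng [ 0.722 -0.057  0.012] [0.75  0.167 0.044]
11 [ 169  186   55   47 1249] mean [0.6977 0.2978 0.0213] zmax 0.0398 top [0.6793 0.302  0.0354] rng [0.636 0.229 0.012] [0.75  0.358 0.04 ]
31 [247 205  78  20 591] mean [0.6776 0.0816 0.0206] zmax 0.0303 top [0.6794 0.0876 0.0264] rng [ 0.656 -0.008  0.012] [0.704 0.175 0.03 ]
36 [345 209  93  11 567] mean [ 0.6782 -0.2046  0.023 ] zmax 0.0334 top [ 0.6789 -0.2255  0.0293] rng [ 0.665 -0.278  0.012] [ 0.692 -0.059  0.033]
37 [ 480  209   59   43 1221] mean [ 0.6291 -0.4395  0.0625] zmax 
[... 2279 characters left out ...]
0.037]
12 [415 282  13  16 157] mean [0.5199 0.2029 0.0289] zmax 0.039 top [0.5181 0.2011 0.0351] rng [0.507 0.19  0.012] [0.529 0.212 0.039]
13 [465 306  16  25 276] mean [0.5031 0.3144 0.0448] zmax 0.0666 top [0.4995 0.3122 0.0632] rng [0.487 0.302 0.012] [0.51  0.322 0.067]
14 [ 343  341   76   68 1983] mean [0.6866 0.2846 0.0207] zmax 0.0348 top [0.6854 0.2921 0.0302] rng [0.636 0.227 0.012] [0.75  0.356 0.035]
15 [ 423  357   58   95 3802] mean [0.6998 0.4339 0.1354] zmax 0.1935 top [0.6861 0.4259 0.1899] rng [0.656 0.397 0.012] [0.718 0.457 0.193]
22 [ 448  362  192  118 8415] mean [0.5992 0.5585 0.1353] zmax 0.1543 top [0.5725 0.5626 0.1501] rng [0.486 0.486 0.013] [0.75  0.6   0.154]
```

View pics/tc.png

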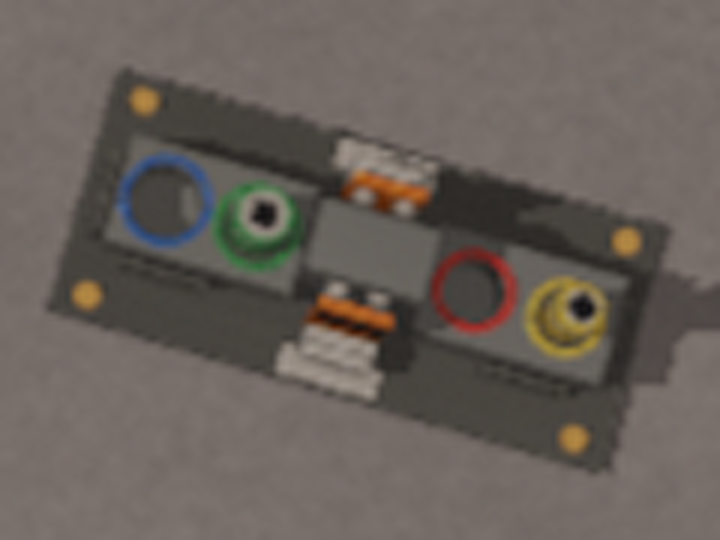

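View pics/ts.png

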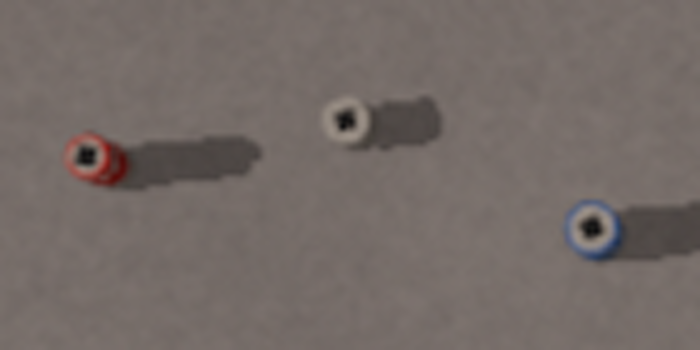

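View pics/sc.png

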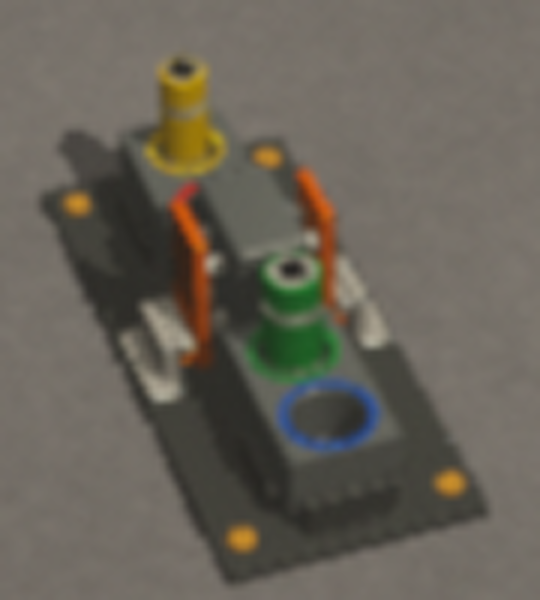

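The crops show the blue ring at top px (347.7,273.5) and scene px (329.7,214), and the red ring at top px (399,288.3). Green and yellow are seated. Next step is to triangulate.

```bash
cat >> h.py <<'E'
def tri(obs):
    A=np.zeros((3,3));b=np.zeros(3);L=[]
    for n,u,v,o in obs:
        c,w,_=rays(n,u,v,o);w=w/np.linalg.norm(w);M=np.eye(3)-np.outer(w,w);A+=M;b+=M@c;L.append((c,w))
    x=np.linalg.solve(A,b);return x,[np.linalg.norm(np.cross(w,x-c)) for c,w in L]
E
python3 - <<'E'
from h import *
T=lambda x,y:(x/6+320-.4,y/6+240-.4); S=lambda x,y:(x/6+275-.4,y/6+145-.4)
Q={'blue ring':(T(166,201),S(328,414)),'green top':(T(264,213),S(291,269)),'yellow top':(T(581,308),S(182,68)),
'screw b+':(T(145,101),S(243,538)),'screw b-':(T(87,295),S(451,483)),'screw y+':(T(627,241),S(78,204)),'screw y-':(T(573,438),S(267,157)),}
for k,(a,b) in Q.items():
    x,e=tri([('top',*a,None),('scene',*b,None)]);print(k,x.round(4),np.round(e,4))
print('red ring@38',onplane('top',*T(474,290),.038),'blue@38',onplane('top',*T(166,201),.038))
U=lambda x,y:(x/5+165-.4,y/5+260-.4)
p,d=load('pics/scene0.npz');crop(p,390,490,215,345,6,'pics/ss.png')
for n,u in(('red',U(88,156)),('chr',U(345,120)),('blue',U(592,228))):print(n,onplane('top',*u,.063 if n!='chr' else .035))
E
```

```text
blue ring [ 0.5368 -0.0611  0.0378] [0.0013 0.0013]
green top [ 0.5267 -0.0956  0.0771] [0.0013 0.0013]
yellow top [ 0.4902 -0.212   0.077 ] [0.0015 0.0015]
screw b+ [ 0.5805 -0.0548  0.007 ] [0.001 0.001]
screw b- [ 0.5042 -0.0309  0.0068] [0.0012 0.0012]
screw y+ [ 0.5228 -0.2423  0.0064] [0.0008 0.0008]
screw y- [ 0.4467 -0.2185  0.0071] [0.0015 0.0015]
red ring@38 [ 0.50032953 -0.17694424  0.038     ] blue@38 [ 0.53586804 -0.06017167  0.038     ]
red [0.49683711 0.31178463 0.063     ]
chr [0.51497636 0.20109617 0.035     ]
blue [0.46202695 0.08582639 0.063     ]
```

View pics/ss.png

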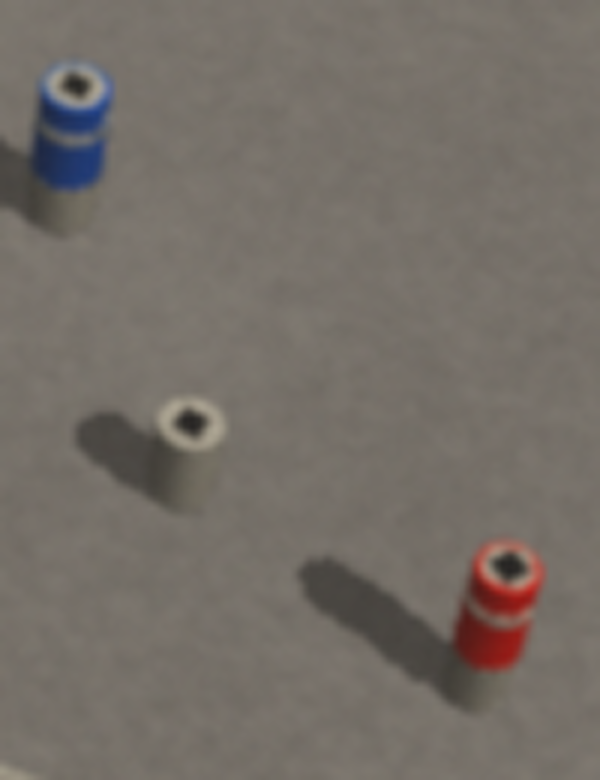

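```bash
cat >> h.py <<'E'
def plan(pos,zyaw,o=None):
    """shift (units) and turn (units) from measured pose to tool-down pose with tool z at zyaw"""
    o=o or bot.get_obs();T=toolT(o)
    z=np.array([np.cos(zyaw),np.sin(zyaw),0]);x=np.array([0,0,-1.]);y=np.cross(z,x)
    Rt=np.stack([x,y,z],1)
    s=T[:3,:3].T@(np.array(pos)-T[:3,3])/.25
    w=R.from_matrix(T[:3,:3].T@Rt).as_rotvec()/.5
    return s.round(4),w.round(4)
E
python3 - <<'E'
from h import *
S=lambda x,y:(x/6+390-.4,y/6+215-.4);U=lambda x,y:(x/5+165-.4,y/5+260-.4)
for k,a,b in(('red',(88,156),(508,566)),('blue',(592,228),(76,86)),('chr',(345,120),(191,422))):
    print(k,[np.round(q,4) for q in tri([('top',*U(*a),None),('scene',*S(*b),None)])])
o=bot.get_obs();print(toolT(o).round(3))
for yw in(2.844,-.298):print(plan((.463,.086,.2),yw))
E
```

```text
red [array([0.4975, 0.311 , 0.0627]), array([0.001, 0.001])]
blue [array([0.4628, 0.085 , 0.0624]), array([0.0011, 0.0011])]
chr [array([0.5158, 0.2   , 0.0355]), array([0.0013, 0.0013])]
[[-0.     0.954  0.3    0.15 ]
 [ 0.002  0.3   -0.954 -0.476]
 [-1.     0.    -0.002  0.231]
 [ 0.     0.     0.     1.   ]]
(array([ 0.1253,  1.8699, -1.7702]), array([ 4.3463e+00, -1.9000e-03,  3.6000e-03]))
(array([ 0.1253,  1.8699, -1.7702]), array([-1.936e+00, -3.000e-03, -1.600e-03]))
```

Call:
apply_moves(
  targets=[0.0,0.05,-0.05,-0.05,0,0,1,0.0,0.15,-0.14,-0.15,0,0,1,0.0,0.25,-0.24,-0.25,0,0,1,0.0,0.36,-0.34,-0.37,0,0,1,0.0,0.46,-0.44,-0.47,0,0,1,0.0,0.56,-0.54,-0.57,0,0,1,0.0,0.66,-0.63,-0.67,0,0,1,0.0,0.76,-0.72,-0.77,0,0,1,0.0,0.85,-0.81,-0.86,0,0,1,0.0,0.91,-0.87,-0.93,0,0,1,0.0,0.94,-0.9,-0.96,0,0,1,0.0,0.94,-0.9,-0.97,0,0,1],
)

```text
clock: 1.15
eef_pos: [0.3073, -0.19, 0.2312]
tool_rot: [0.268, 0.655, -0.267, 0.654]
ft_force: [0.4, 0.1, 0.6]
grip_width: 0.0852
```

```bash
python3 - <<'E'
from h import *
o=bot.get_obs();print(o['clock'],o['eef_pos'],o['joint_pos'].round(3),plan((.463,.085,.2),-.298))
p,d=bot.camera('wrist');cv2.imwrite('pics/w1.png',p[:,:,::-1]);np.savez('pics/w1.npz',p=p,d=d,pos=o['eef_pos'],q=o['tool_rot'])
E
```

```text
1.15 [ 0.30725422 -0.18997189  0.23119614] [-5.540e-01 -3.600e-02 -3.080e-01  1.299e+00  1.000e-03  1.793e+00] (array([ 0.1256,  1.2211, -0.3263]), array([-9.57e-01, -6.00e-04, -1.30e-03]))
```

View pics/w1.png

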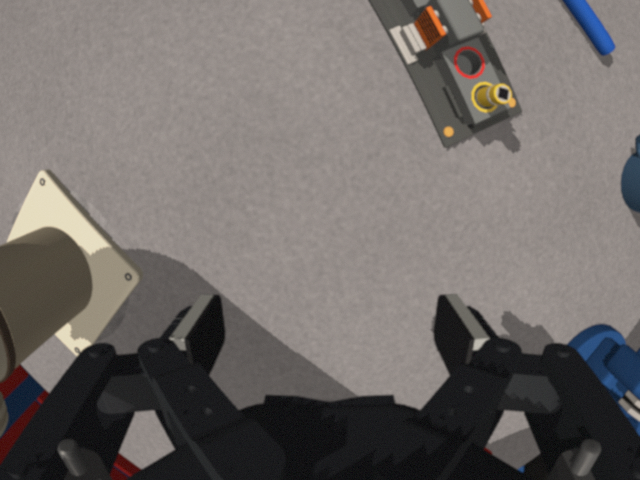

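The wrist view shows the cassette only at the upper edge, with the red ring at (470,62). I'll move above it for a wrist measurement.

```bash
python3 - <<'E'
from h import *
print(plan((.51,-.14,.25),-.298))
E
```

```text
(array([-0.0755,  0.7154,  0.4358]), array([-9.597e-01, -5.000e-04,  4.000e-04]))
```

Call:
apply_moves(
  targets=[0.0,0.04,0.03,-0.05,0,0,1,-0.01,0.12,0.08,-0.16,0,0,1,-0.02,0.22,0.13,-0.28,0,0,1,-0.03,0.32,0.19,-0.42,0,0,1,-0.04,0.42,0.25,-0.56,0,0,1,-0.05,0.52,0.31,-0.7,0,0,1,-0.06,0.62,0.37,-0.82,0,0,1,-0.07,0.68,0.41,-0.92,0,0,1,-0.075,0.715,0.435,-0.96,0,0,1,-0.075,0.715,0.435,-0.96,0,0,1,-0.075,0.715,0.435,-0.96,0,0,1],
)

```text
clock: 2.12
eef_pos: [0.51, -0.1421, 0.2491]
tool_rot: [0.106, 0.7, -0.106, 0.699]
ft_force: [-0.3, -0.3, 0.2]
grip_width: 0.0855
```

```bash
cat >> h.py <<'E'
def shot(name):
    o=bot.get_obs();p,d=bot.camera('wrist');cv2.imwrite(f'pics/{name}.png',p[:,:,::-1])
    np.savez(f'pics/{name}.npz',p=p,d=d,eef_pos=o['eef_pos'],tool_rot=o['tool_rot']);return o,p,d
E
python3 - <<'E'
from h import *
o,p,d=shot('w2');print(o['clock'],o['eef_pos'],o['joint_vel'].round(3))
E
```

```text
2.1167 [ 0.51001172 -0.14210373  0.24914584] [-0.01  -0.028 -0.033  0.007 -0.004  0.002]
```

View pics/w2.png

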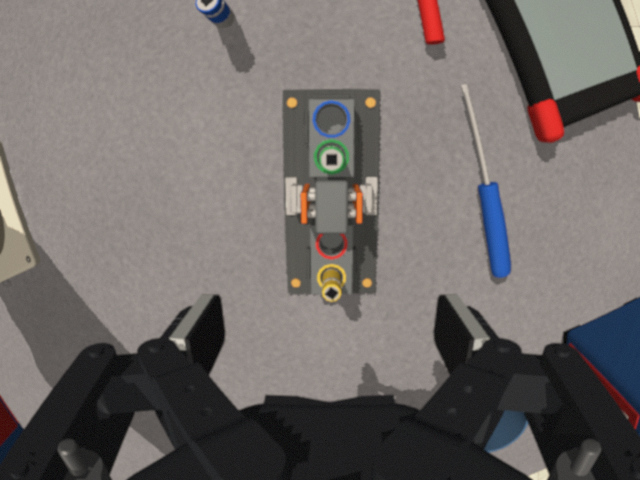

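The wrist view shows the dock square to the image: screws at (292,103), (370,103), (296,283) and (366,283), blue ring at (331,119), red ring at (331,243).

```bash
cat > m.py <<'E'
from h import *
import sys
def measure(name):
    z=np.load(f'pics/{name}.npz');p=z['p'];o={k:z[k] for k in('eef_pos','tool_rot')}
    H=cv2.cvtColor(p,cv2.COLOR_RGB2HSV).astype(int);h,s,v=H[...,0],H[...,1],H[...,2]
    return p,z['d'],o,h,s,v
def blobs(m,amin,box=None):
    m=m.astype(np.uint8)
    if box: mm=np.zeros_like(m);mm[box[2]:box[3],box[0]:box[1]]=1;m=m*mm
    k,l,st,c=cv2.connectedComponentsWithStats(m)
    return [(st[i],c[i],l==i) for i in range(1,k) if st[i,4]>=amin]
E
python3 - <<'E'
from m import *
p,d,o,h,s,v=measure('w2')
scr=[]
for st,c,_ in blobs((h>10)&(h<22)&(s>120)&(v>120),20,(280,390,90,300)):
    w=onplane('wrist',*c,.0067,o);print('or',st,c.round(1),w.round(4))
    if st[4]<150 and (c[1]<115 or c[1]>275):scr.append(w)
print(np.mean(scr,0))
for nm,m,box in(('blue',(h>105)&(h<125)&(s>120),(300,360,90,145)),('red',((h<6)|(h>172))&(s>140),(305,360,225,262))):
    m=m.astype(np.uint8);q=np.zeros_like(m);q[box[2]:box[3],box[0]:box[1]]=m[box[2]:box[3],box[0]:box[1]]
    ys,xs=np.nonzero(q);W=onplane('wrist',xs.astype(float),ys.astype(float),.038,o)[:,:2]
    A=np.c_[2*W,np.ones(len(W))];sol=np.linalg.lstsq(A,(W**2).sum(1),rcond=None)[0];r=np.sqrt(sol[2]+sol[0]**2+sol[1]**2)
    print(nm,len(W),sol[:2].round(4),'r',r.round(4))
print(d[200:205,330:333], cloud('wrist',d,o)[205,331])
E
```

```text
or [365  97  11  11  84] [370.1 102.2] [ 0.5788 -0.0559  0.0067]
or [287  98  10  10  84] [291.5 102.3] [ 0.5021 -0.0323  0.0067]
or [301 185   8  38 161] [303.8 205.4] [ 0.4811 -0.1392  0.0067]
or [355 185   7  38 163] [358.3 205.7] [ 0.536  -0.1566  0.0067]
or [291 278   9   9  64] [295.3 282.4] [ 0.4442 -0.2197  0.0067]
or [362 278  10   9  68] [366.6 282.3] [ 0.5209 -0.2434  0.0067]
[ 0.51148953 -0.13783379  0.0067    ]
blue 289 [ 0.535  -0.0623] r 0.0162
red 186 [ 0.4989 -0.1791] r 0.0142
[[0.3243358  0.32296258 0.3224845 ]
 [0.32412398 0.32355526 0.32385373]
 [0.3236215  0.3233605  0.32402644]
 [0.3237925  0.32245398 0.3249963 ]
 [0.3232575  0.32518515 0.32478648]] [ 0.51218689 -0.13526258  0.07191785]
```

The wrist and the fixed cameras disagree by about 2.4 mm, which is within their calibration. I'll use close wrist views as the reference. Next I'll move above the blue socket.

```bash
python3 - <<'E'
from h import *
print(plan((.461,.084,.14),-.298))
E
```

```text
(array([ 0.4378,  0.8058, -0.4531]), array([-0.009 , -0.0031,  0.0006]))
```

Call:
apply_moves(
  targets=[0.0,0.05,-0.03,0,0,0,1,0.02,0.14,-0.08,0,0,0,1,0.05,0.25,-0.14,0,0,0,1,0.1,0.36,-0.2,0,0,0,1,0.16,0.47,-0.26,0,0,0,1,0.22,0.58,-0.32,0,0,0,1,0.29,0.68,-0.38,0,0,0,1,0.36,0.76,-0.42,0,0,0,1,0.42,0.8,-0.45,0,0,0,1,0.438,0.806,-0.453,0,0,0,1,0.438,0.806,-0.453,0,0,0,1,0.438,0.806,-0.453,0,0,0,1],
)

```text
clock: 3.17
eef_pos: [0.4613, 0.0841, 0.1412]
tool_rot: [0.106, 0.699, -0.106, 0.699]
ft_force: [1.1, -0.4, 0.6]
grip_width: 0.0853
```

```bash
python3 - <<'E'
from h import *
o,p,d=shot('w3');print(o['clock'],o['eef_pos'],o['joint_vel'].round(3))
E
```

```text
3.1667 [0.46129855 0.08406985 0.1412212 ] [-0.016 -0.004  0.026  0.001  0.003 -0.001]
```

View pics/w3.png

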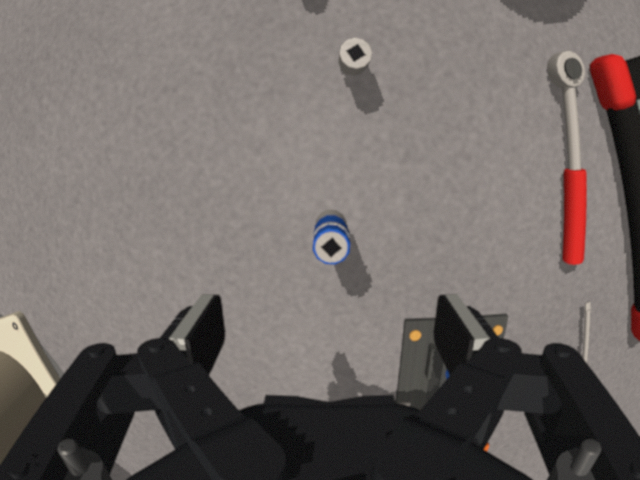

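The blue socket's top is centred at about (331,247), between the jaws along z.

```bash
python3 - <<'E'
from m import *
p,d,o,h,s,v=measure('w3')
b=blobs((s<110)&(v>130),60,(310,352,225,268))
for st,c,m in b:print(st,c)
# outer top circle: union of face, square hole
m=np.zeros((480,640),np.uint8)
for st,c,mm in b:m|=mm.astype(np.uint8)
cs,_=cv2.findContours(m,cv2.RETR_EXTERNAL,cv2.CHAIN_APPROX_NONE)
c0=max(cs,key=cv2.contourArea);(cx,cy),r=cv2.minEnclosingCircle(c0);e=cv2.fitEllipse(c0);print(cx,cy,r,e)
print('world',onplane('wrist',e[0][0],e[0][1],.063,o))
X=cloud('wrist',d,o)[236:262,318:345];t=X[(X[...,2]>.05)];print(t.mean(0),np.median(t[:,2]))
print('proj TCPpoint at z.063',project('wrist',np.r_[o['eef_pos'][:2],.063],o))
crop(p,290,370,200,290,7,'pics/w3c.png')
E
```

```text
[310 225  38  43 966] [325.74430642 248.30641822]
322.7567443847656 246.0 24.57112693786621 ((326.6211242675781, 246.62435913085938), (37.03911209106445, 43.54952621459961), 177.58387756347656)
world [0.4586266 0.0848466 0.063    ]
[0.46104768 0.08348226 0.06472287] 0.0634715382107107
proj TCPpoint at z.063 [[331.08748792 246.54864764]]
```

View pics/w3c.png

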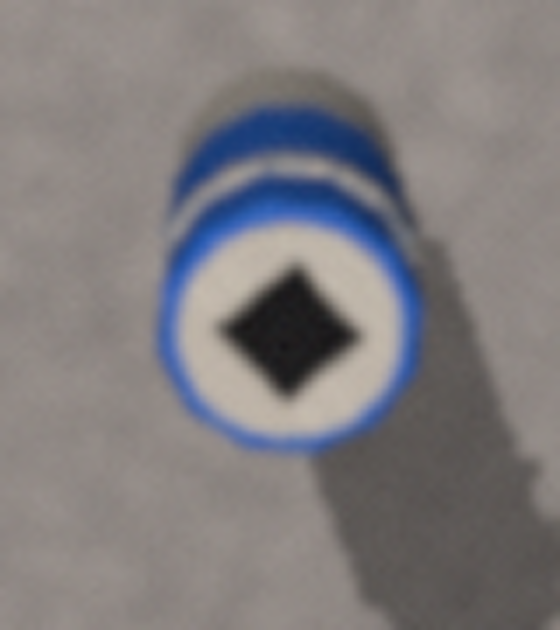

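The top-face centre is at (330.9,246.7) and the tool axis projects to (331.1,246.5), so it is centred. Descending and gripping.

Call:
apply_moves(
  targets=[0.04,0,0,0,0,0,0.6,0.11,0,0,0,0,0,0.6,0.18,0,0,0,0,0,0.6,0.25,0,0,0,0,0,0.6,0.32,0,0,0,0,0,0.6,0.38,0,0,0,0,0,0.6,0.42,0,0,0,0,0,0.6,0.435,0,0,0,0,0,0.6,0.435,0,0,0,0,0,0.45,0.435,0,0,0,0,0,0.2,0.435,0,0,0,0,0,0.0,0.435,0,0,0,0,0,0],
)

```text
clock: 4.22
eef_pos: [0.4626, 0.0845, 0.033]
tool_rot: [0.106, 0.698, -0.106, 0.7]
ft_force: [-0.3, -0.9, 2.8]
grip_width: 0.0233
```

Call:
apply_moves(
  targets=[0,0,0,0,0,0,0,0,0,0,0,0,0,0,0,0,0,0,0,0,0,-0.02,0,0,0,0,0,0,-0.06,0,0,0,0,0,0,-0.12,0,0,0,0,0,0,-0.2,0,0,0,0,0,0,-0.28,0,0,0,0,0,0,-0.36,0,0,0,0,0,0,-0.4,0,0,0,0,0,0,-0.4,0,0,0,0,0,0,-0.4,0,0,0,0,0,0],
)

```text
clock: 5.22
eef_pos: [0.4613, 0.0848, 0.132]
tool_rot: [0.106, 0.699, -0.106, 0.699]
ft_force: [-0.4, 0.1, -1.3]
grip_width: 0.0234
```

```bash
python3 - <<'E'
from h import *
o,p,d=shot('w4');print(o['clock'],o['eef_pos'],o['grip_width'],plan((.535,-.0623,.132),-.298))
E
```

```text
5.2167 [0.46127482 0.08479812 0.13198029] 0.023410218979106025 (array([-0.0037, -0.4732,  0.4583]), array([-0.0056, -0.0025,  0.0008]))
```

View pics/w4.png

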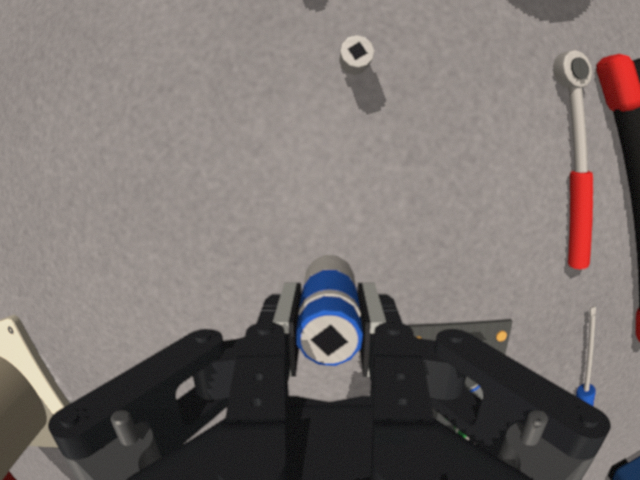

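The blue socket is held, with its top at (330,338) centred between the pads. Carrying it over the blue bore.

Call:
apply_moves(
  targets=[0,-0.02,0.02,0,0,0,0,0,-0.06,0.06,0,0,0,0,0,-0.12,0.12,0,0,0,0,0,-0.19,0.18,0,0,0,0,0,-0.26,0.25,0,0,0,0,0,-0.33,0.32,0,0,0,0,0,-0.4,0.385,0,0,0,0,0,-0.45,0.435,0,0,0,0,0,-0.47,0.455,0,0,0,0,0.06,-0.473,0.458,0,0,0,0,0.12,-0.473,0.458,-0.005,0,0,0,0.14,-0.473,0.458,-0.005,0,0,0],
)

```text
clock: 6.27
eef_pos: [0.5333, -0.0622, 0.0938]
tool_rot: [0.105, 0.701, -0.105, 0.697]
ft_force: [-1.0, -0.3, -1.3]
grip_width: 0.0233
```

Call:
apply_moves(
  targets=[0,0,0,0,0,0,0,0,0,0,0,0,0,0],
)

```text
clock: 6.43
eef_pos: [0.535, -0.0619, 0.0963]
tool_rot: [0.105, 0.7, -0.105, 0.699]
ft_force: [0.3, -0.0, -1.2]
grip_width: 0.0236
```

```bash
python3 - <<'E'
from h import *
o,p,d=shot('w5');print(o['clock'],o['eef_pos'],o['grip_width'],plan((.535,-.0623,.132),-.298))
crop(p,250,410,200,400,3,'pics/w5c.png')
p,d=bot.camera('top');cv2.imwrite("pics/t5.png",p[:,:,::-1]);crop(p,320,440,240,330,6,'pics/t5c.png')
p,d=bot.camera('scene');crop(p,275,375,125,245,5,'pics/s5c.png')
E
```

```text
6.4333 [ 0.53499169 -0.06188005  0.09632476] 0.023575125227243237 (array([-0.1399, -0.0021, -0.0022]), array([ 0.0001, -0.0002, -0.0001]))
```

View pics/w5c.png

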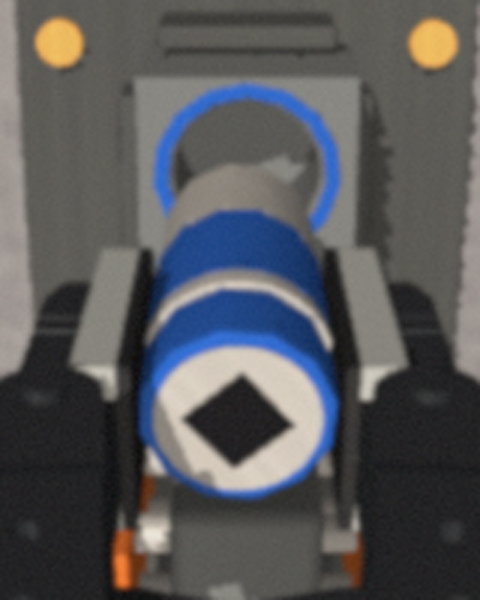

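View pics/s5c.png

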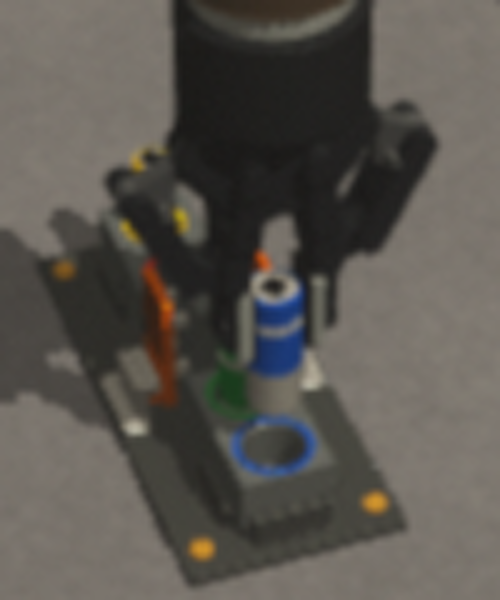

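The held blue socket's foot hangs over the blue ring, which is centred at about (332,256) in the full frame. I'll fit the ring from this closer view.

```bash
cat >> m.py <<'E'
def ringfit(name,col,box,z=.038,rr=None):
    from scipy.optimize import least_squares
    p,d,o,h,s,v=measure(name)
    m=((h>100)&(h<125)&(s>120)) if col=='blue' else (((h<6)|(h>172))&(s>140))
    q=np.zeros_like(m);q[box[2]:box[3],box[0]:box[1]]=m[box[2]:box[3],box[0]:box[1]]
    ys,xs=np.nonzero(q);W=onplane('wrist',xs.astype(float),ys.astype(float),z,o)[:,:2]
    f=lambda x:np.hypot(W[:,0]-x[0],W[:,1]-x[1])-x[2]
    r=least_squares(f,[*W.mean(0),.016],loss='soft_l1',f_scale=.0005)
    print(name,col,len(W),r.x.round(4),'rms',np.sqrt(np.mean(f(r.x)**2)).round(4),'tcp',o['eef_pos'].round(4))
    T=toolT(o);print(' ring in tool frame y,z',(T[:3,:3].T@(np.r_[r.x[:2],z]-T[:3,3])).round(4))
    return r.x
E
python3 - <<'E'
from m import *
p,d,o,h,s,v=measure('w5')
m=((h>100)&(h<125)&(s>120)).astype(np.uint8)*255
# exclude socket: ring only upper arc
m[278:]=0; m[262:,308:350]=0
z=np.load('pics/w5.npz')
ringfit('w5','blue',(298,366,222,262))
X=ringfit('w5','blue',(298,366,222,280))
o2=o
# held socket: top center and direction
print('axis proj z=.0964+.031, .038 :',project('wrist',[[*o['eef_pos'][:2],.0964+.031],[*o['eef_pos'][:2],.0964-.032]],o))
for st,c,mm in blobs((h>10)&(h<22)&(s>120)&(v>120),20,(260,410,200,240)):print(st,c,onplane('wrist',*c,.0067,o))
E
```

```text
w5 blue 439 [ 0.5351 -0.0625  0.0164] rms 0.0008 tcp [ 0.535  -0.0619  0.0963]
 ring in tool frame y,z [ 0.0583 -0.0006  0.0004]
w5 blue 814 [ 0.5357 -0.0607  0.0152] rms 0.0018 tcp [ 0.535  -0.0619  0.0963]
 ring in tool frame y,z [0.0583 0.0013 0.0005]
axis proj z=.0964+.031, .038 : [[332.40285721 339.62487422]
 [331.7091498  273.83638185]]
[262 206  16  16 210] [269.5047619  213.60952381] [ 0.50226608 -0.03240703  0.0067    ]
[386 206  16  17 210] [393.74285714 214.10952381] [ 0.57887861 -0.05613574  0.0067    ]
```

Screws agree with the first wrist view, so the camera has no angle error. The fingers and the held socket sit about 0.7 mm to the -z side, so I correct by y -0.6 mm and z +1 mm and insert.

Call:
apply_moves(
  targets=[0.0,-0.002,0.004,0,0,0,0,0.03,-0.002,0.004,0,0,0,0,0.06,-0.002,0.004,0,0,0,0,0.09,-0.002,0.004,0,0,0,0,0.12,-0.002,0.004,0,0,0,0,0.14,-0.002,0.004,0,0,0,0,0.14,-0.002,0.004,0,0,0,0],
)

```text
clock: 7.17
eef_pos: [0.5353, -0.0628, 0.0599]
tool_rot: [0.105, 0.7, -0.105, 0.698]
ft_force: [0.2, -0.5, -1.2]
grip_width: 0.0236
```

Call:
apply_moves(
  targets=[0.02,0,0.001,0,0,0,0,0.04,0,0.001,0,0,0,0,0.05,0,0.001,0,0,0,0,0.05,0,0.001,0,0,0,0],
)

```text
clock: 7.5
eef_pos: [0.5362, -0.0631, 0.0486]
tool_rot: [0.105, 0.7, -0.105, 0.699]
ft_force: [-0.2, -0.9, -1.5]
grip_width: 0.0233
```

No contact force; the foot is about 1 mm above the floor. Releasing and retreating.

Call:
apply_moves(
  targets=[0.004,0,0,0,0,0,0,0.004,0,0,0,0,0,0.3,0.004,0,0,0,0,0,0.5,0.004,0,0,0,0,0,0.55,0.004,0,0,0,0,0,0.55,-0.04,0,0,0,0,0,0.55,-0.12,0,0,0,0,0,0.55,-0.22,0,0,0,0,0,0.55,-0.32,0,0,0,0,0,0.7,-0.4,0,0,0,0,0,1,-0.4,0,0,0,0,0,1,-0.4,0,0,0,0,0,1],
)

```text
clock: 8.5
eef_pos: [0.5379, -0.0633, 0.151]
tool_rot: [0.105, 0.698, -0.105, 0.701]
ft_force: [0.2, -0.1, -0.5]
grip_width: 0.0854
```

```bash
python3 - <<'E'
from h import *
o,p,d=shot('w6');print(o['clock'],o['eef_pos'],o['grip_width'],plan((.4955,.3098,.15),-.298))
crop(p,250,410,180,400,2.7,'pics/w6c.png')
X=cloud('wrist',d,o)
for n,c in(('blue',(.536,-.0625)),('green',(.5245,-.0965))):
    q=X[np.hypot(X[...,0]-c[0],X[...,1]-c[1])<.011];print(n,np.percentile(q[:,2],[50,80,95]))
E
```

```text
8.5 [ 0.53789201 -0.06327011  0.15096152] 0.08537190816981528 (array([-0.0022,  1.3772, -0.5966]), array([-0.001 ,  0.0017, -0.0003]))
blue [0.23369348 0.24418944 0.2485928 ]
green [0.07681873 0.07771184 0.07827797]
```

View pics/w6c.png

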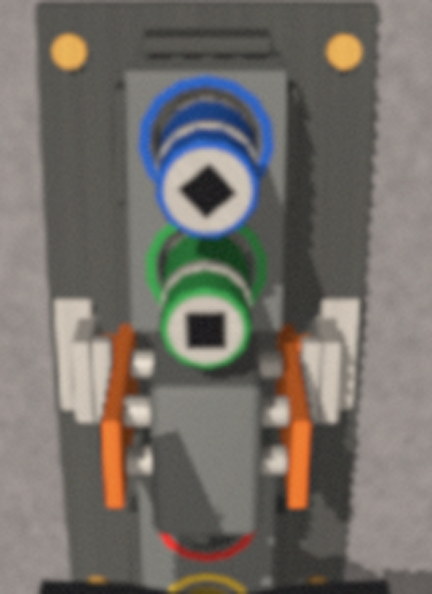

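The blue socket is seated, centred in its ring and level with green. Now the red one.

Call:
apply_moves(
  targets=[0,0.03,-0.01,0,0,0,1,0,0.1,-0.04,0,0,0,1,0,0.2,-0.08,0,0,0,1,0,0.32,-0.14,0,0,0,1,0,0.44,-0.19,0,0,0,1,0,0.56,-0.24,0,0,0,1,0,0.68,-0.29,0,0,0,1,0,0.8,-0.34,0,0,0,1,0,0.92,-0.39,0,0,0,1,0,1.0,-0.43,0,0,0,1],
)

```text
clock: 9.38
eef_pos: [0.5059, 0.2104, 0.1476]
tool_rot: [0.104, 0.7, -0.105, 0.698]
ft_force: [0.7, -0.4, -0.4]
grip_width: 0.0852
```

```bash
python3 - <<'E'
from h import *
o=bot.get_obs();print(o['clock'],o['eef_pos'],plan((.4955,.3098,.14),-.298),o['joint_vel'].round(2))
E
```

```text
9.3833 [0.50585281 0.21035006 0.14763296] (array([ 0.0306,  0.3684, -0.1557]), array([ 0.0035, -0.0052,  0.0018])) [ 0.46  0.1   0.15  0.05 -0.02  0.46]
```

Call:
apply_moves(
  targets=[0.01,0.09,-0.04,0,0,0,1,0.02,0.18,-0.08,0,0,0,1,0.03,0.27,-0.12,0,0,0,1,0.03,0.34,-0.15,0,0,0,1,0.03,0.375,-0.165,0,0,0,1,0.03,0.375,-0.165,0,0,0,1,0.03,0.375,-0.165,0,0,0,1,0.03,0.375,-0.165,0,0,0,1],
)

```text
clock: 10.05
eef_pos: [0.4954, 0.3081, 0.1413]
tool_rot: [0.105, 0.699, -0.106, 0.699]
ft_force: [1.3, -0.1, 0.0]
grip_width: 0.0853
```

```bash
python3 - <<'E'
from h import *
o,p,d=shot('w7');print(o['clock'],o['eef_pos'],o['joint_vel'].round(3),toolT(o)[:3,:3].round(4))
a=project('wrist',np.r_[o['eef_pos'][:2],.063],o)[0];print('axis at .063',a)
crop(p,290,370,200,290,7,'pics/w7c.png')
E
```

```text
10.05 [0.49537084 0.30811463 0.14131254] [-0.013 -0.01   0.001  0.002  0.002  0.003] [[-1.000e-03  2.949e-01  9.555e-01]
 [-1.100e-03  9.555e-01 -2.949e-01]
 [-1.000e+00 -1.400e-03 -6.000e-04]]
axis at .063 [331.25203771 246.35225577]
```

View pics/w7c.png

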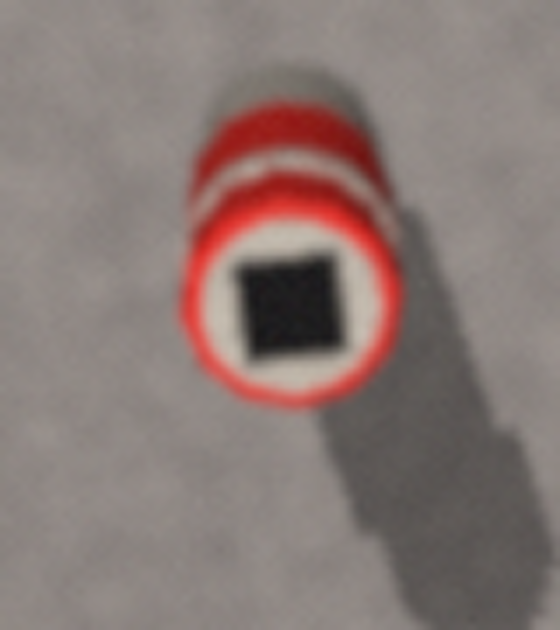

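The red top's centre is at (331.2,243.1) against the axis at (331.3,246.4), so I need about +1.9 mm in tool y. Correct, descend, grip, lift.

Call:
apply_moves(
  targets=[0.04,0.008,0.002,0,0,0,0.6,0.11,0.008,0.002,0,0,0,0.6,0.18,0.008,0.002,0,0,0,0.6,0.25,0.008,0.002,0,0,0,0.6,0.32,0.008,0.002,0,0,0,0.6,0.38,0.008,0.002,0,0,0,0.6,0.42,0.008,0.002,0,0,0,0.6,0.435,0.008,0.002,0,0,0,0.6,0.435,0.008,0.002,0,0,0,0.45,0.435,0.008,0.002,0,0,0,0.2,0.435,0.008,0.002,0,0,0,0.0,0.435,0.008,0.002,0,0,0,0],
)

```text
clock: 11.1
eef_pos: [0.4975, 0.3114, 0.0342]
tool_rot: [0.106, 0.699, -0.105, 0.7]
ft_force: [0.0, -0.1, -1.1]
grip_width: 0.0194
```

Call:
apply_moves(
  targets=[0,0,0,0,0,0,0,0,0,0,0,0,0,0,0,0,0,0,0,0,0,-0.02,0,0,0,0,0,0,-0.06,0,0,0,0,0,0,-0.12,0,0,0,0,0,0,-0.2,0,0,0,0,0,0,-0.28,0,0,0,0,0,0,-0.36,0,0,0,0,0,0,-0.44,0,0,0,0,0,0,-0.48,0,0,0,0,0,0,-0.48,0,0,0,0,0,0],
)

```text
clock: 12.1
eef_pos: [0.4982, 0.312, 0.1564]
tool_rot: [0.106, 0.698, -0.104, 0.701]
ft_force: [0.5, 0.0, -0.9]
grip_width: 0.0197
```

```bash
python3 - <<'E'
from h import *
o=bot.get_obs();print(o['clock'],o['eef_pos'],o['grip_width'],plan((.5000,-.1795,.15),-.298))
E
```

```text
12.1 [0.49817587 0.31195837 0.15640138] 0.019690172632681892 (array([ 0.0195, -1.8769,  0.5849]), array([-0.0008,  0.0075, -0.0089]))
```

Call:
apply_moves(
  targets=[0,-0.03,0.01,0,0,0,0,0,-0.09,0.03,0,0,0,0,0,-0.17,0.05,0,0,0,0,0,-0.27,0.08,0,0,0,0,0,-0.37,0.115,0,0,0,0,0,-0.47,0.145,0,0,0,0,0,-0.57,0.175,0,0,0,0,0,-0.67,0.205,0,0,0,0,0,-0.77,0.235,0,0,0,0,0,-0.85,0.265,0,0,0,0,0,-0.91,0.28,0,0,0,0,0,-0.94,0.29,0,0,0,0],
)

```text
clock: 13.1
eef_pos: [0.4948, 0.0617, 0.1514]
tool_rot: [0.106, 0.7, -0.107, 0.698]
ft_force: [0.3, 0.4, -1.4]
grip_width: 0.0196
```

Call:
apply_moves(
  targets=[0,-0.03,0.01,0,0,0,0,0,-0.09,0.03,0,0,0,0,0,-0.17,0.05,0,0,0,0,0,-0.27,0.08,0,0,0,0,0,-0.37,0.115,0,0,0,0,0,-0.47,0.145,0,0,0,0,0,-0.57,0.175,0,0,0,0,0,-0.67,0.205,0,0,0,0,0,-0.77,0.235,0,0,0,0,0,-0.85,0.265,0,0,0,0,0,-0.91,0.285,0,0,0,0,0,-0.935,0.295,0,0,0,0],
)

```text
clock: 14.1
eef_pos: [0.4981, -0.1819, 0.1523]
tool_rot: [0.106, 0.7, -0.106, 0.699]
ft_force: [0.8, 0.2, -1.1]
grip_width: 0.0189
```

Call:
apply_moves(
  targets=[0.04,0,0,0,0,0,0,0.1,0,0,0,0,0,0,0.12,0,0,0,0,0,0,0.12,0,0,0,0,0,0],
)

```text
clock: 14.43
eef_pos: [0.4968, -0.1784, 0.1206]
tool_rot: [0.105, 0.701, -0.104, 0.698]
ft_force: [-0.1, 0.6, -0.9]
grip_width: 0.0191
```

```bash
python3 - <<'E'
from m import *
o,p,d=shot('w8');print(o['clock'],o['eef_pos'],o['grip_width'],plan((.5000,-.1795,.12),-.298),o['joint_vel'].round(3))
crop(p,250,410,200,400,3,'pics/w8c.png')
print('axis top, foot',project('wrist',[[*o['eef_pos'][:2],o['eef_pos'][2]+.029],[*o['eef_pos'][:2],o['eef_pos'][2]-.034]],o))
p,d=bot.camera('scene');crop(p,275,375,125,245,5,'pics/s8c.png')
E
```

```text
14.4333 [ 0.49680771 -0.17835635  0.12063878] 0.019110484927163916 (array([ 0.0071, -0.0003,  0.0101]), array([ 0.002 , -0.0065, -0.0009])) [-0.001 -0.021  0.037  0.025 -0.001 -0.002]
axis top, foot [[332.09428386 336.53687741]
 [331.92458065 272.39889447]]
```

View pics/w8c.png

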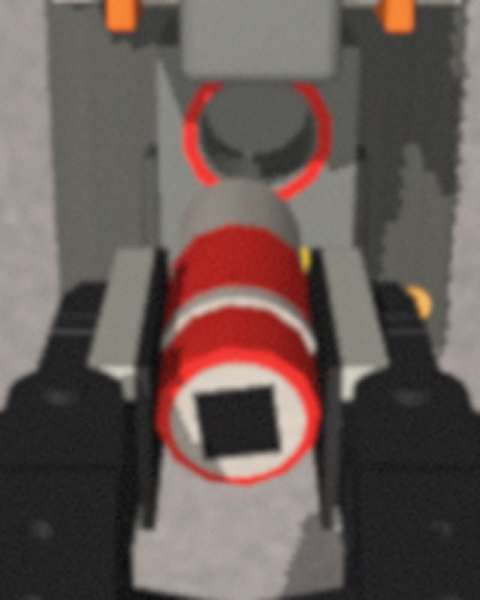

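View pics/s8c.png

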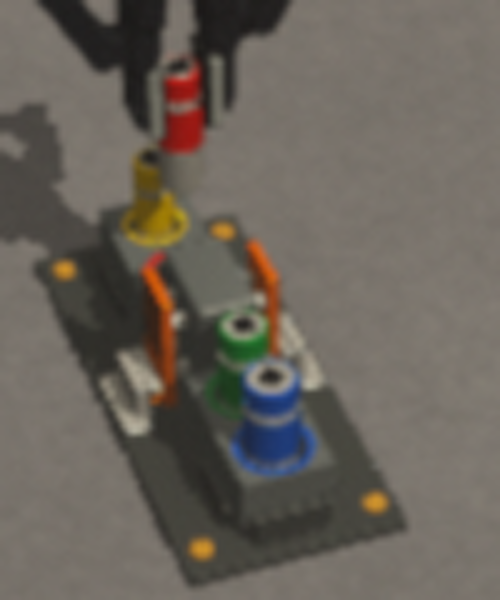

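```bash
python3 - <<'E'
from m import *
ringfit('w8','red',(308,364,226,264))
ringfit('w8','red',(308,364,226,258))
p,d,o,h,s,v=measure('w8')
T=toolT(o)
for px in((329.3,340.0),):
    w=onplane('wrist',*px,o['eef_pos'][2]+.029,o);print('top in tool',(T[:3,:3].T@(w-T[:3,3])).round(4))
z=np.load('pics/w5.npz')
o={k:z[k] for k in('eef_pos','tool_rot')};T=toolT(o);w=onplane('wrist',329.9,339.6,o['eef_pos'][2]+.030,o);print('blue top in tool',(T[:3,:3].T@(w-T[:3,3])).round(4))
E
```

```text
w8 red 349 [ 0.4989 -0.179   0.0143] rms 0.0008 tcp [ 0.4968 -0.1784  0.1206]
 ring in tool frame y,z [ 0.0826 -0.0001  0.0026]
w8 red 290 [ 0.4989 -0.179   0.0143] rms 0.0008 tcp [ 0.4968 -0.1784  0.1206]
 ring in tool frame y,z [ 0.0826 -0.      0.0027]
top in tool [-0.029  -0.0014 -0.0011]
blue top in tool [-0.03   -0.0007 -0.0009]
```

Red ring at (0.4989,-0.1790), the same as in the first view. The socket sits 1.4 mm towards -y in the grip, so the TCP target is (0.5003,-0.1780).

Call:
apply_moves(
  targets=[0.0,0.004,0.008,0,0,0,0,0.0,0.006,0.014,0,0,0,0,0.04,0.006,0.014,0,0,0,0,0.08,0.006,0.014,0,0,0,0,0.12,0.006,0.014,0,0,0,0,0.13,0.006,0.014,0,0,0,0,0.13,0.006,0.014,0,0,0,0,0.13,0.006,0.014,0,0,0,0],
)

```text
clock: 15.2
eef_pos: [0.502, -0.1796, 0.09]
tool_rot: [0.105, 0.7, -0.105, 0.699]
ft_force: [0.6, 0.0, -1.2]
grip_width: 0.0193
```

```bash
python3 - <<'E'
from m import *
o,p,d=shot('w9');print(o['clock'],o['eef_pos'],plan((.5003,-.1780,.048),-.298),o['ft_force'],o['joint_vel'].round(3))
crop(p,250,410,200,400,3,'pics/w9c.png')
E
```

```text
15.2 [ 0.50196922 -0.17960388  0.08996336] (array([ 0.1699,  0.0043, -0.0101]), array([-0.0013, -0.0003, -0.    ])) [ 0.64703932  0.02512269 -1.15037612] [-0.001 -0.014  0.018  0.003 -0.001 -0.001]
```

View pics/w9c.png

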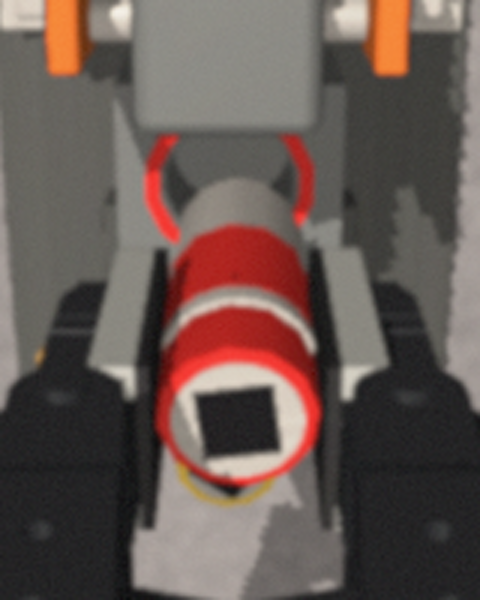

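```bash
python3 - <<'E'
from m import *
ringfit('w9','red',(295,311,243,282)); 
p,d,o,h,s,v=measure('w9')
from scipy.optimize import least_squares
m=(((h<6)|(h>172))&(s>140));q=np.zeros_like(m);q[244:280,298:309]=m[244:280,298:309];q[244:275,345:358]=m[244:275,345:358]
ys,xs=np.nonzero(q);W=onplane('wrist',xs*1.,ys*1.,.038,o)[:,:2]
r=least_squares(lambda x:np.hypot(W[:,0]-x[0],W[:,1]-x[1])-.0143,W.mean(0));print(r.x,np.sqrt(np.mean(r.fun**2)))
print(plan((*r.x,.048),-.298))
E
```

```text
w9 red 186 [ 0.4992 -0.1793  0.0146] rms 0.0008 tcp [ 0.502  -0.1796  0.09  ]
 ring in tool frame y,z [ 0.052  -0.0006 -0.0027]
[ 0.49896677 -0.17920654] 0.0007844186668937932
(array([ 0.1699, -0.0019, -0.0138]), array([-0.0013, -0.0003, -0.    ]))
```

The ring fit repeats at (0.4990,-0.1792). Applying y +1 mm and z -2.5 mm while still above the deck.

Call:
apply_moves(
  targets=[0.0,0.004,-0.006,0,0,0,0,0.0,0.004,-0.01,0,0,0,0,0.03,0.004,-0.01,0,0,0,0,0.05,0.004,-0.01,0,0,0,0,0.05,0.004,-0.01,0,0,0,0,0.05,0.004,-0.01,0,0,0,0],
)

```text
clock: 15.75
eef_pos: [0.4997, -0.1778, 0.0774]
tool_rot: [0.105, 0.7, -0.105, 0.699]
ft_force: [0.4, -0.7, -1.0]
grip_width: 0.0194
```

Call:
apply_moves(
  targets=[0.02,0,0.002,0,0,0,0,0.04,0,0.002,0,0,0,0,0.06,0,0.002,0,0,0,0,0.06,0,0.002,0,0,0,0],
)

```text
clock: 16.08
eef_pos: [0.4998, -0.1778, 0.0616]
tool_rot: [0.105, 0.7, -0.105, 0.698]
ft_force: [-0.6, -1.1, -0.1]
grip_width: 0.0192
```

Call:
apply_moves(
  targets=[0.02,0,0,0,0,0,0,0.035,0,0,0,0,0,0,0.05,0,0,0,0,0,0,0.05,0,0,0,0,0,0],
)

```text
clock: 16.42
eef_pos: [0.5001, -0.1779, 0.0496]
tool_rot: [0.105, 0.7, -0.105, 0.699]
ft_force: [0.9, -0.4, -1.2]
grip_width: 0.0194
```

Only the socket's weight shows on the force sensor, and the foot is about 1.5 mm above the floor. Release and retreat.

Call:
apply_moves(
  targets=[0.004,0,0,0,0,0,0,0.004,0,0,0,0,0,0.3,0.004,0,0,0,0,0,0.5,0.004,0,0,0,0,0,0.55,0.004,0,0,0,0,0,0.55,-0.04,0,0,0,0,0,0.55,-0.12,0,0,0,0,0,0.55,-0.22,0,0,0,0,0,0.55,-0.32,0,0,0,0,0,0.7,-0.4,0,0,0,0,0,1,-0.4,0.05,0,0,0,0,1,-0.4,0.1,0,0,0,0,1],
)

```text
clock: 17.42
eef_pos: [0.5093, -0.1544, 0.1522]
tool_rot: [0.106, 0.698, -0.106, 0.701]
ft_force: [0.1, -0.3, 0.3]
grip_width: 0.0856
```

```bash
python3 - <<'E'
from m import *
print(plan((.5127,-.1382,.15),-.298))
E
```

```text
(array([ 0.0087,  0.0661, -0.0064]), array([-0.0042,  0.0079, -0.0004]))
```

Call:
apply_moves(
  targets=[0.0,0.03,0,0,0,0,1,0.0,0.06,-0.004,0,0,0,1,0.0,0.066,-0.004,0,0,0,1,0.0,0.066,-0.004,0,0,0,1,0.0,0.066,-0.004,0,0,0,1],
)

```text
clock: 17.83
eef_pos: [0.5116, -0.1379, 0.1498]
tool_rot: [0.105, 0.7, -0.105, 0.699]
ft_force: [0.3, -0.1, 0.2]
grip_width: 0.0855
```

```bash
python3 - <<'E'
from m import *
o,p,d=shot('w10');print(o['clock'],o['eef_pos'],o['joint_vel'].round(3),toolT(o)[:3,:3].round(4))
crop(p,250,410,180,400,2.7,'pics/w10c.png')
p2,d2=bot.camera('top');crop(p2,320,440,240,330,6,'pics/t10c.png')
p2,d2=bot.camera('scene');crop(p2,275,375,125,245,5,'pics/s10c.png')
p,d,o,h,s,v=measure('w10')
for st,c,_ in blobs((h>3)&(h<22)&(s>140)&(v>110),20,(250,410,180,310)):
    print(st,c.round(1),onplane('wrist',*c,.07,o).round(4))
print('axis@.072',project('wrist',np.r_[o['eef_pos'][:2],.072],o))
print(plan((.5127,-.1382,.035),-.299))
E
```

```text
17.8333 [ 0.51160505 -0.13788418  0.14977481] [-0.012 -0.003  0.005  0.001  0.001 -0.001] [[-1.600e-03  2.935e-01  9.559e-01]
 [ 1.000e-04  9.560e-01 -2.935e-01]
 [-1.000e+00 -3.000e-04 -1.500e-03]]
[288 207  14  61 492] [293.5 238.6] [ 0.4903 -0.1265  0.07  ]
[363 209  13  59 537] [369.2 239.8] [ 0.5354 -0.1411  0.07  ]
axis@.072 [[331.37578282 246.73621217]]
(array([0.461 , 0.0022, 0.0033]), array([ 0.    , -0.0011,  0.0004]))
```

View pics/w10c.png

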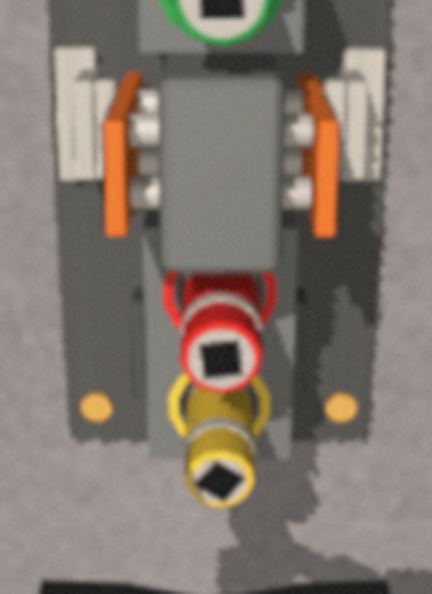

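View pics/s10c.png

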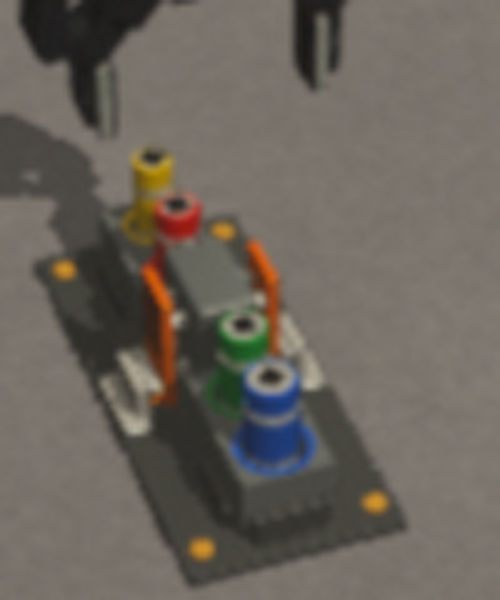

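View pics/t10c.png

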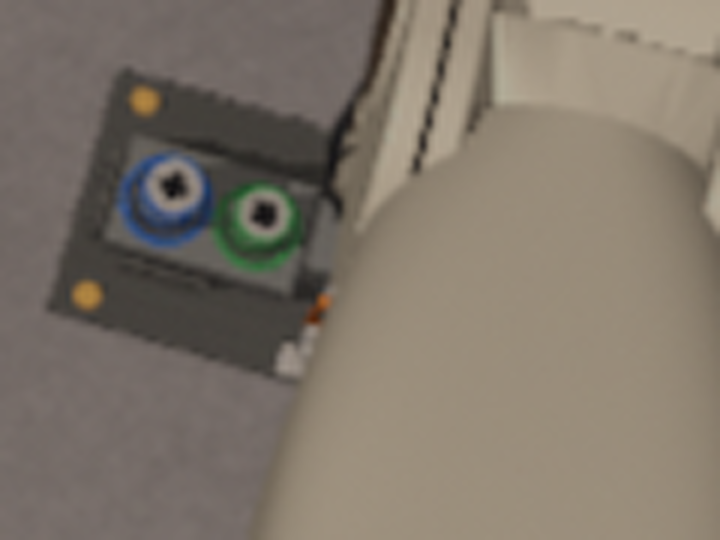

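All four sockets are seated and level in pairs in the scene crop. Catch tops are at (293,239) and (369,240), midpoint about 331.9 against the axis at 331.4. Descending to the grip.

Call:
apply_moves(
  targets=[0.03,0.006,0.004,0,0,0,1,0.08,0.006,0.004,0,0,0,1,0.14,0.006,0.004,0,0,0,1,0.2,0.006,0.004,0,0,0,1,0.26,0.006,0.004,0,0,0,1,0.32,0.006,0.004,0,0,0,1,0.38,0.006,0.004,0,0,0,1,0.42,0.006,0.004,0,0,0,1,0.445,0.006,0.004,0,0,0,1,0.455,0.006,0.004,0,0,0,1,0.455,0.006,0.004,0,0,0,1,0.455,0.006,0.004,0,0,0,1],
)

```text
clock: 18.98
eef_pos: [0.5139, -0.1372, 0.0373]
tool_rot: [0.105, 0.699, -0.105, 0.7]
ft_force: [0.2, 0.2, 1.2]
grip_width: 0.0856
```

```bash
python3 - <<'E'
from m import *
o,p,d=shot('w11');print(o['clock'],o['eef_pos'],plan((.513,-.137,.036),-.299))
E
```

```text
18.9833 [ 0.51392373 -0.13724258  0.03728035] (array([ 0.0062, -0.0003, -0.0047]), array([ 0.0009,  0.0032, -0.0001]))
```

View pics/w11.png

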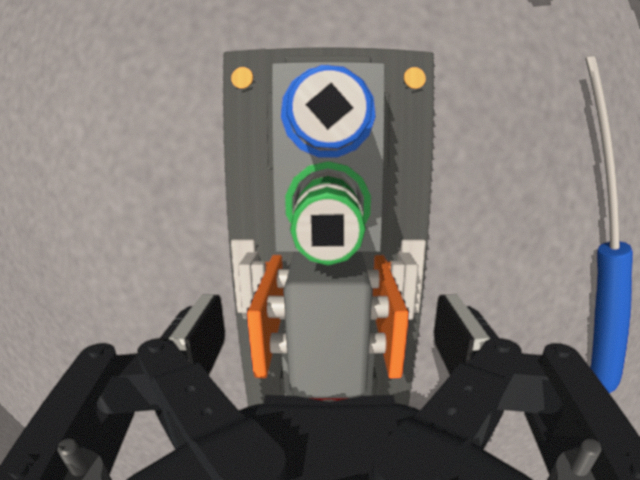

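The catches (248 and 408, midpoint 328) are centred between the fingers (222 and 435, midpoint 328.5). Closing.

Call:
apply_moves(
  targets=[0,0,0,0,0,0,0.8,0,0,0,0,0,0,0.65,0,0,0,0,0,0,0.55,0,0,0,0,0,0,0.45,0,0,0,0,0,0,0.3,0,0,0,0,0,0,0.1,0,0,0,0,0,0,0,0,0,0,0,0,0,0,0,0,0,0,0,0,0,0,0,0,0,0,0,0],
)

```text
clock: 19.87
eef_pos: [0.5135, -0.137, 0.0396]
tool_rot: [0.105, 0.699, -0.105, 0.7]
ft_force: [-6.6, 1.8, 16.4]
grip_width: 0.0343
```

```bash
python3 - <<'E'
from m import *
o,p,d=shot('w12');print(o['clock'],o['eef_pos'],o['grip_width'],o['ft_force'],o['ft_torque'])
E
```

```text
19.8667 [ 0.51349494 -0.13700795  0.03959266] 0.03430253642708738 [-6.56575472  1.7788029  16.42594631] [ 0.44529125  1.40178175 -0.03296236]
```

View pics/w12.png

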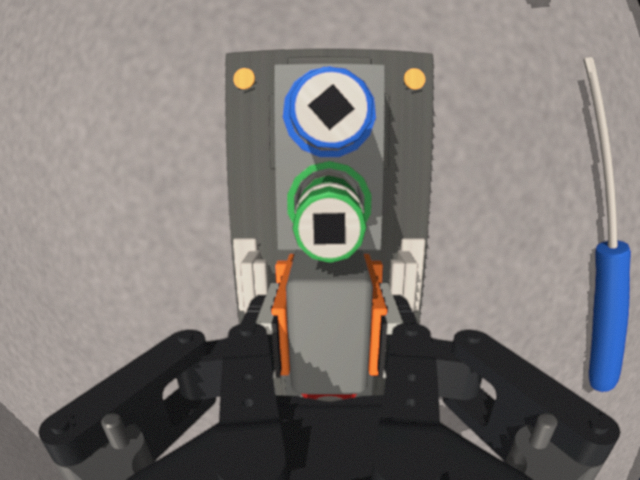

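The catches are pressed in symmetrically. The 16 N is the swinging pads pressing down. Lifting slowly, 5 mm first.

Call:
apply_moves(
  targets=[0,0,0,0,0,0,0,-0.005,0,0,0,0,0,0,-0.01,0,0,0,0,0,0,-0.016,0,0,0,0,0,0,-0.022,0,0,0,0,0,0,-0.03,0,0,0,0,0,0,-0.04,0,0,0,0,0,0,-0.04,0,0,0,0,0,0],
)

```text
clock: 20.58
eef_pos: [0.5133, -0.137, 0.0467]
tool_rot: [0.105, 0.699, -0.105, 0.699]
ft_force: [0.2, 0.6, -5.7]
grip_width: 0.0338
```

```bash
python3 - <<'E'
from m import *
o,p,d=shot('w13');print(o['clock'],o['eef_pos'],o['grip_width'],o['ft_force'],o['ft_torque'])
p2,d2=bot.camera('scene');crop(p2,275,375,125,245,5,'pics/s13c.png')
E
```

```text
20.5833 [ 0.5133356  -0.13704163  0.04665783] 0.03381907956586905 [ 0.24477775  0.60465482 -5.68329849] [-0.06008082 -0.06289943 -0.03560939]
```

View pics/w13.png

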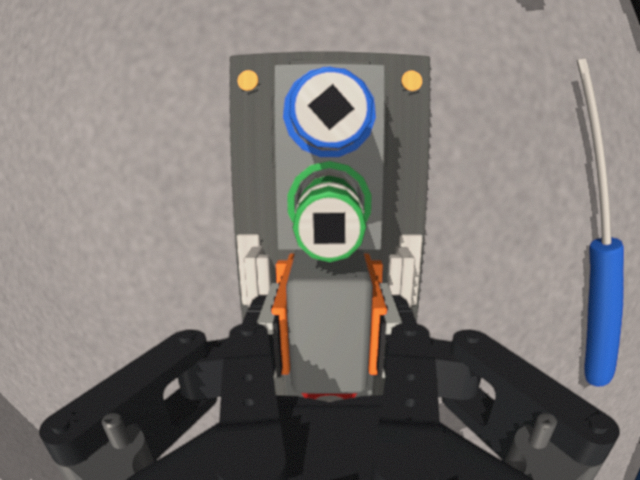

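View pics/s13c.png

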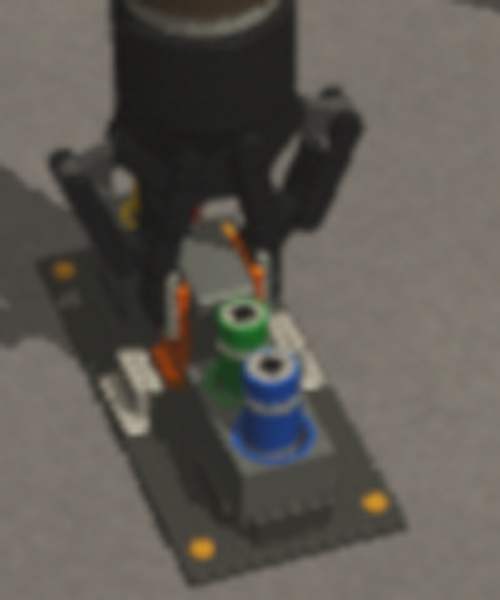

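The cassette moves with the gripper, with 5.7 N on the wrist (about 0.6 kg), level and clear of the keepers' lips. Continuing up.

Call:
apply_moves(
  targets=[-0.01,0,0,0,0,0,0,-0.03,0,0,0,0,0,0,-0.06,0,0,0,0,0,0,-0.1,0,0,0,0,0,0,-0.15,0,0,0,0,0,0,-0.2,0,0,0,0,0,0,-0.25,0,0,0,0,0,0,-0.3,0,0,0,0,0,0,-0.34,0,0,0,0,0,0,-0.37,0,0,0,0,0,0,-0.385,0,0,0,0,0,0,-0.39,0,0,0,0,0,0],
)

```text
clock: 21.68
eef_pos: [0.5139, -0.1372, 0.1453]
tool_rot: [0.105, 0.699, -0.105, 0.7]
ft_force: [-0.1, -0.4, -5.3]
grip_width: 0.0337
```

Call:
apply_moves(
  targets=[0,0,0,0,0,0,0,0,0,0,0,0,0,0,0,0,0,0,0,0,0,0,0,0,0,0,0,0,0,0,0,0,0,0,0,0,0,0,0,0,0,0],
)

```text
clock: 22.18
eef_pos: [0.5133, -0.137, 0.1439]
tool_rot: [0.105, 0.699, -0.105, 0.699]
ft_force: [0.8, 0.2, -6.0]
grip_width: 0.0337
```

```bash
python3 - <<'E'
from m import *
o,p,d=shot('w14');print(o['clock'],o['eef_pos'],o['grip_width'],o['ft_force'],o['joint_vel'].round(3))
p2,d2=bot.camera('scene');crop(p2,245,375,75,245,4,'pics/s14c.png')
p3,d3=bot.camera('top');crop(p3,320,440,230,330,6,'pics/t14c.png')
X=cloud('wrist',d,o);print('deck z near blue end', X[70:75,285:290,2].mean(),X[70:75,370:375,2].mean())
E
```

```text
22.1833 [ 0.51325777 -0.13700511  0.14393313] 0.03367492300231417 [ 0.81458328  0.16724727 -5.98734343] [ 0.001 -0.002  0.002  0.    -0.     0.001]
deck z near blue end 0.14194182037310224 0.14200754405294153
```

View pics/s14c.png

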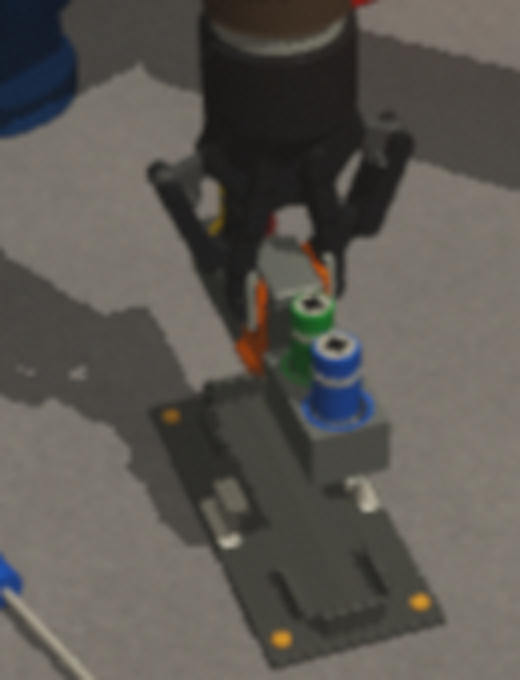

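View pics/w14.png

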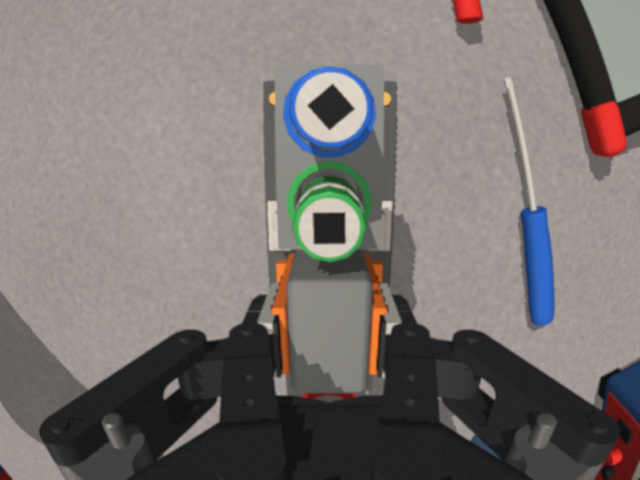

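The deck is at 142 mm, about 104 mm higher than before. It is level, still, and unchanged relative to the gripper. Handing in.

```bash
python3 -c "
from h import *
print(bot.job_done())"
```

```text
the job is handed in; nothing more can be done
None
```

I put the blue and red sockets into their own bores, pinched both catches and lifted the cassette out of its dock. I handed the job in at about 22 s of the 67 s, with the arm still holding it. No verdict was reported.

**Last checks:**
- **Lift and level:** the deck was at 142 mm, up from 38 mm, so it is about 104 mm higher. Both sides of the deck read the same height, and in the scene picture the cassette looked level and clear of the dock.
- **Load and stillness:** the wrist carried about 6.0 N, which fits the full 0.6 kg, and the joints were essentially at rest.
- **Sockets:** before the lift all four stood in their own bores. At the end blue and green were clearly seated. Red and yellow were mostly hidden behind the gripper, so I could not confirm them directly.
- **Other things on the bench:** I saw no contact with any of them and brought nothing close to them. I did not measure their positions again.

**Disagreements:**
- **Cameras:** the fixed cameras and the wrist camera differed by about 2.4 mm on where the dock is. I went by close wrist views, corrected about 1 mm for where the fingers really sit.
- **Gripper opening:** it read about 34 mm where 40 mm over the pressed catches was expected. In the pictures the catches were squeezed evenly on both sides, and they held through the lift.

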